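# Load a small tile under the spring clip of the edge-rubbing jig

## Task

Load the small green tile into the edge-rubbing jig, ready for its sharp edges to be rubbed down, without picking it up: with one fingertip press the red paddle of the spring clip right down and keep it down, and with the other fingertip push the tile along the deck, beneath the raised jaw, until it sits fully home against the end stop. Only then let the paddle up, so that the jaw clamps the tile, and take the hand clear. Do not let the jaw drag over the glaze on the way in, do not lift the tile off the deck, and leave the rubbing stone and the other tiles where they lie.

Things in the scene. Friction and masses are not known exactly. Their poses are not given: they have to be found in the camera images.
- jig: Edge-rubbing jig: a wooden board on rubber feet, does not shift; board spans x -99 to 57, y -47 to 83 mm; its top, the deck, is 18 mm above the bench. Origin at bench height under the tile channel's centre line; x = loading direction, y towards the clip's pin and paddle, z up. Two bearing blocks, 22 mm above the deck, at y 24 to 40 mm, centred at x = -91 and 51 mm.
- stop_face (a point): Middle of the end stop's face at deck level: jig x = 40, y = 0, z = 18 mm; axes as the jig's. The stop closes a straight channel for the tile, 48 mm wide (jig y -24 to 24 mm), between grey metal fences that stand 6 mm above the deck from jig x = -70 mm to the stop.
- clip (a joint): Angle (rad) of the sprung steel rocker: 0 at rest, growing as the paddle is pressed, 0.42 at its end stop, about 0.25 when the jaw rests on the tile. It turns on a pin along jig x at y = 32 mm, 14 mm above the deck (sleeve radius 4.5 mm, x -83 to 43 mm). About 8 N on the middle of the paddle holds it fully down; let go, the jaw presses the tile with about 6 N.
- paddle_top (a point): Middle of the red paddle's top face. The paddle is smooth, 84 mm long (jig x -83 to 1 mm); a fingertip can slide along it while pressing. Released, it slopes up outwards by 24 degrees, this point 17 mm above the deck. Fully pressed, it is level, its red top spans jig y 50 to 74 mm (this point y = 60 mm), 4.5 mm above the deck: lower than the tile's top, so a level hand can do both.
- jaw_edge (a point): Lower edge of the clip's jaw at its end nearest the incoming tile (jig x = 13, y about 8 mm). The jaw, a steel plate with a rubber bar, runs from jig x 13 to 37 mm and reaches over the channel to y about 5 mm. Its underside is about 3 mm above the deck at rest, so it blocks the channel, and 13 mm when the paddle is fully pressed. It moves with the clip.
- coupon_mid (a point): Centre of the small square green glazed tile, 43 x 43 x 9 mm, about 40 g; axes along its edges, z up. It starts flat on the deck in the channel between the fences, its leading edge 7 to 26 mm short of the jaw. Fully home its centre is at jig x = 18 mm.
- stone: Dark grey rubbing stone, 101 x 47 x 24 mm, on the bench beyond the jig's end stop; origin under its centre. Not to be disturbed.
- next_tile: Another small green tile, 43 x 44 x 8 mm, on the bench in front of the jig's loading end; origin under its centre. Not to be disturbed.
- mottled_chip: Cream tile chip with dark spots, 46 x 38 x 12 mm, on the bench in front of the jig's loading end; origin under its centre. Not to be disturbed.
Mind the look-alikes: they are no part of the job. Leave any brown look-alike of the part that bears coupon_mid alone.

How it is judged:
By the outcome, as a careful person would: the job done as asked, in the order asked, and still so for the second after the job is handed in, with the robot touching nothing.
It also fails if it takes over 37 s, if anything falls off the work surface, if the arm or the gripper's body presses on something with over 40 N, if the wrist force passes 120 N, or if a joint passes its speed limit or range.

## Robot

A 6-joint arm with a two-finger parallel gripper is mounted at the origin on a cart in front of the work surface, level with it; the furniture and walls round the work are solid. World frame = base frame: x ahead of the robot, y to its left, z up, the work surface at z = 0. Lengths are in m, angles in rad, forces in N, time in s.
With the tool pointing down it reaches from about 0.375 to 0.925 m from the base axis. Payload 5.7 kg.
Tool frame: the origin (TCP) lies on the centre line of the jaws, within the pads' length; the fingertips stand bot.tips_ahead ahead of it and the grasp point (between the pads) lies 6 mm ahead of it (bot.tips_ahead is the distance from the TCP to the fingertips, in m); z points along the fingers, y is the line along which they close (so a half turn about z gives the same grasp; the last joint's range is limited). The gripper opens to 88 mm and grips with 3 to 60 N. Pads are 20 mm wide; open, the fingers measure 115 mm over their backs; the gripper's body (75 mm by 178 mm) begins 61 mm behind the grasp point.
Start: joints at [-1.244, 0.359, 1.51, -0, 1.272, -0.115], TCP at [0.257, -0.542, 0.225] pointing down, gripper open.
Joint ranges: [-2.97, 2.97], [-1.01, 2.36], [0.21, 2.38], [-0.96, 4.11], [0.2, 2.71], [-2.98, 2.98]. Speed limits (rad/s): [2.39, 2.39, 3.14, 3.14, 3.14, 3.14].

## Interface

Orientations are given as a 3x3 rotation matrix whose columns are the frame's x, y, z axes.
In Python, from rig import bot gives the robot as it stands.
- The arm moves only by the tool step_arm, never from a script. Its argument "series" is a list of rows, each an object with "claw": the finger opening in mm, from 0 to 87.8; "translation": the shift along the tool's x, y, z each as a share of 800 mm, from -1 to 1, a list of three; "yaw": the turn about the tool's z as a share of 120 degrees, from -1 to 1. In form: [{"claw": claw, "translation": [x, y, z], "yaw": yaw}, ...]. A call has 1 to 8 rows; each row shifts and turns the commanded pose from where the row before left it, along the tool's axes as they then stand; what a row does not reach is not made up. A row lasts 1/12 s, in which the tool goes at most 41.7 mm and 7.16 degrees, less where a joint would pass 70% of its speed; a pose out of reach is approached as far as the arm can. A call with a number of a shift or a turn outside -1 to 1 is refused whole. A call with a gripper value outside its range is refused whole. The fingers move at their own pace and stop on an object; "newtons" is the grip in N (left out, the last holds). Time passes only in rows, so rows that do not move let the fingers close. It gives the time, the measured TCP pose, the force, the opening and the grip force at its end, in the units of the state.
- bot.sense(): the state, without advancing time (a new reading comes with each control period).
- bot.grab_frame(name): name is "side" or "top"; returns a dict with "pixels" (400x640x3 uint8, blue, green, red), "range_z" (400x640 float32, m along the optical axis (not along the pixel's ray), 0 where there is no reading), "vertical_fov" (degrees; the focal length in pixels is half the picture's height over the tangent of half this angle, whatever the lens; pixels are square), "cx", "cy" (the principal point, pixels), "k1" (the pictures are not rectified: a ray, as slopes to the right and down, at radius r is drawn at 1 + k1 r^2 times it, then the intrinsics apply), "xyz" and "attitude" of the camera in the world. Camera axes: x right, y down, z forward; pixel columns grow to the right and rows downward; lengths in m; the calibration is good to about 2 mm. A picture is of the moment at which its call begins.
- bot.hand_in(): hands the job in; it is judged then, once.
The state is a dict: "t": time; "joints": joint angles; "joint_velocities": joint speeds; "effort": joint torques, N m; "tcp_pos": TCP position; "tool_rot": TCP orientation; "contact_force": force on the tool from outside, world axes, zero at the start; "moment": the same for the moment, N m; "finger_gap": opening from 0.0 (shut) to 1.0 (fully open); "grasp_force": force on a finger pad.
Only numpy, scipy, OpenCV 4.12 (cv2) and the standard library are available. Lean on these libraries where they do the work, as an engineer would, in place of code of your own. Each camera call takes 0.05 s, during which the arm holds its last target. There are 200 camera calls.

## Working session

There is one attempt and no reset: what is moved stays moved. The work goes in short steps, Python scripts to look and compute and a tool call to move; the robot and the scene stay as the last step left them, time stands still between calls to the robot, and variables do not carry over. Pictures are saved under pics/ and viewed, at most 10 in all, crops included, and the job is handed in when it is done.

Besides the shell and the picture viewer there is one more tool, called after "Emit:" as name([rows], argument=value, ...), one row to a line, values as JSON. step_arm: Moves the arm, as the interface text tells. Shift numbers are shares of 800 mm and turn numbers shares of 120 degrees, none past 1 either way. Its arguments: {"type":"object","properties":{"series":{"type":"array","items":{"type":"object","properties":{"claw":{"type":"number"},"translation":{"type":"array","items":{"type":"number"}},"yaw":{"type":"number"}}}},"newtons":{"type":"number"}},"required":["series"]}

```bash
mkdir -p pics; ls; cat > h.py <<'E'
import numpy as np, cv2
from rig import bot
def K(f):
    h=f["pixels"].shape[0]; fl=h/2/np.tan(np.radians(f["vertical_fov"])/2)
    return np.array([[fl,0,f["cx"]],[0,fl,f["cy"]],[0,0,1.]])
def ray(f,u,v):
    p=cv2.undistortPoints(np.array([[[u,v]]],float),K(f),np.array([f["k1"],0,0,0.]))[0,0]
    return np.asarray(f["attitude"])@np.array([p[0],p[1],1.])
def onz(f,u,v,z):
    d=ray(f,u,v);o=np.asarray(f["xyz"]);return o+d*(z-o[2])/d[2]
def dep(f,u,v):
    return np.asarray(f["xyz"])+ray(f,u,v)*float(f["range_z"][int(v),int(u)])
E
python3 - <<'E'
from h import *
import pickle
for n in("top","side"):
    f=bot.grab_frame(n);pickle.dump(f,open(n+".pkl","wb"));cv2.imwrite(f"pics/{n}0.png",f["pixels"])
    print(n,f["xyz"],f["attitude"],f["vertical_fov"],f["k1"])
s=bot.sense();print(s,bot.tips_ahead)
E
```

```text
pics
top [0.3960883  0.40077514 0.88166051] [[-0.01790193 -0.98734288  0.15758667]
 [-0.99980217  0.01904401  0.00574018]
 [-0.00866861 -0.15745273 -0.98748848]] 49.276747348683266 -0.01754482339219328
side [0.23937041 1.12033564 0.37793511] [[-0.92077283 -0.16086764  0.35538569]
 [-0.38989016  0.34968116 -0.85188541]
 [ 0.01276912 -0.92295433 -0.38469762]] 45.34314737887463 -0.1335845615078421
{'t': 0.1, 'joints': array([-1.24409845e+00,  3.59432805e-01,  1.51131152e+00,  9.05395581e-07,
        1.27251029e+00, -1.15087641e-01]), 'joint_velocities': array([ 0.0010301 , -0.00124005, -0.00089785, -0.00042933, -0.00042521,
        0.00101615]), 'effort': array([ 1.34934573e-03, -5.16354668e+01, -2.71408457e+01,  6.78376900e-02,
        2.76904658e-02, -3.08580331e-05]), 'tcp_pos': array([ 0.25633311, -0.54180501,  0.22419858]), 'tool_rot': array([[ 9.03989862e-01,  4.27553558e-01, -5.32533057e-04],
       [ 4.27553847e-01, -9.03988512e-01,  1.57433481e-03],
       [ 1.91708686e-04, -1.65086927e-03, -9.99998619e-01]]), 'contact_force': array([ 0.25535659, -0.47035906, -0.39044859]), 'moment': array([ 0.00126478,  0.02745225, -0.04651347]), 'grasp_force': 0.0, 'finger_gap': 0.995530867966822} 0.025
```

View pics/top0.png

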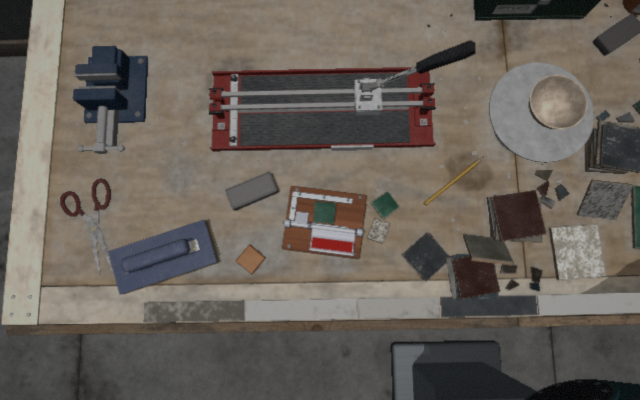

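View pics/side0.png

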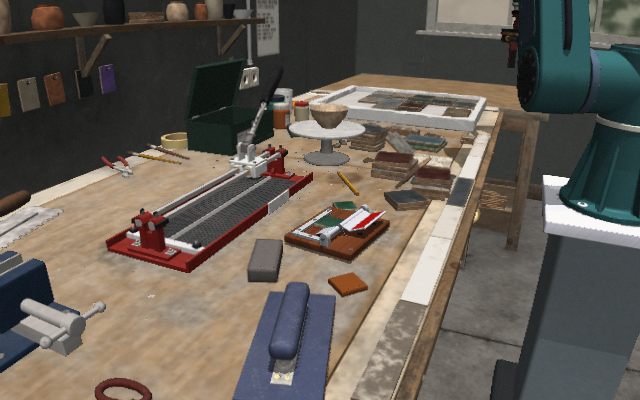

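The top view shows the jig at about (325,222). There are three candidates: the green tile in the channel at (325,211), the green tile on the bench at (385,204), which is next_tile, and the brown look-alike at (250,259). The tile lying in the channel fits the description. I'll confirm it in an enlarged crop.

```bash
python3 - <<'E'
from h import *
import pickle
f=pickle.load(open("top.pkl","rb"))
c=f["pixels"][172:272,272:405];c=cv2.resize(c,None,fx=6,fy=6,interpolation=cv2.INTER_CUBIC);cv2.imwrite("pics/crop.png",cv2.convertScaleAbs(c,alpha=1.4))
E
```

```text
(no output)
```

View pics/crop.png

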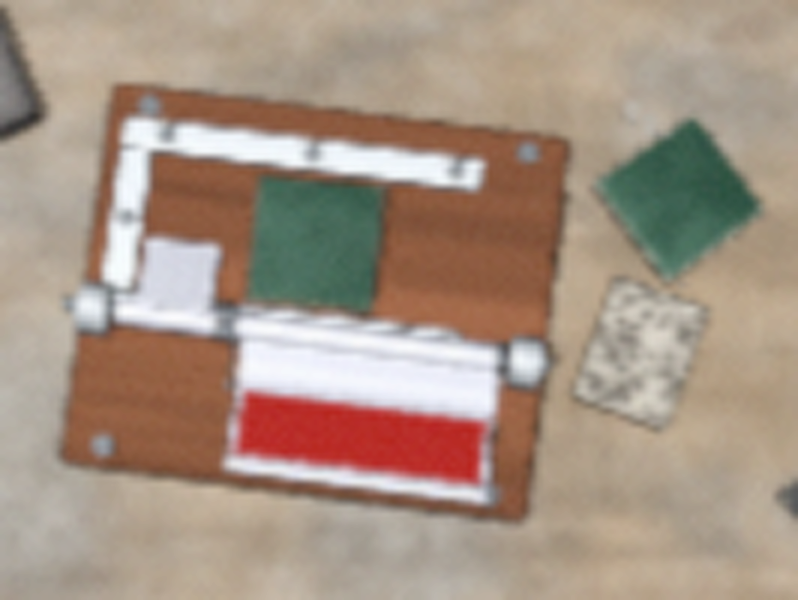

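The crop confirms it. The green tile is in the channel at crop (316,243), between the fence and the sleeve, with a clear gap to the raised jaw plate at (180,275). Jig x points image-left (world +y) and jig y points image-down (world -x). Next I'll fit the jig and tile poses.

```bash
cat > fit.py <<'E'
from h import *
import pickle
f=pickle.load(open("top.pkl","rb"))
W=lambda c,z: onz(f,(c[0]+.5)/6-.5+272,(c[1]+.5)/6-.5+172,z)
px=[(115,85),(568,140),(525,520),(62,460)]
J=np.array([(57,-47),(-99,-47),(-99,83),(57,83)])/1e3
P=np.array([W(c,.018)[:2] for c in px])
mj,mp=J.mean(0),P.mean(0)
U,S,V=np.linalg.svd((J-mj).T@(P-mp)); R=(U@V).T; o=mp-R@mj
if __name__=="__main__":
    print("o",o,"R",R,"res mm",((R@J.T).T+o-P)*1e3)
    print("depth z",[dep(f,*(np.array(c)/6+[272,172]))for c in[(480,250),(316,243)]])
    for c in[(258,178),(385,185),(375,310),(248,300)]: print("tile",R.T@(W(c,.027)[:2]-o)*1e3)
    print("yaw of jig x deg",np.degrees(np.arctan2(R[1,0],R[0,0])))
    for x in(-72,-13.5): print(x,R@[x/1e3,.0295]+o)
    print("paddle red corners", [R.T@(W(c,.018+h)[:2]-o)*1e3 for c,h in[((240,393),.013),((490,420),.013),((480,485),.023),((235,455),.023)]])
E
python3 fit.py
```

```text
o [0.52405643 0.41550115] R [[ 0.14438983 -0.98952088]
 [ 0.98952088  0.14438983]] res mm [[ 1.64177916  1.07749818]
 [ 0.93361801 -1.41411779]
 [-1.33284728 -1.09809628]
 [-1.24254989  1.43471588]]
depth z [array([0.51752076, 0.34208385, 0.0199113 ]), array([0.52021144, 0.39657324, 0.02478453])]
tile [  3.39714009 -18.52147275]
tile [-38.63870542 -21.45489233]
tile [-40.41993322  20.31385366]
tile [ 1.42662613 22.27438179]
yaw of jig x deg 81.69805260811643
-72 [0.4844695  0.34851515]
-13.5 [0.4929163  0.40640212]
paddle red corners [array([-0.08831027, 53.32622628]), array([-81.82338266,  51.81600734]), array([-80.46844065,  73.72769804]), array([-1.46527625, 74.10971726])]
```

Emit:
step_arm([
  {"claw": 48, "translation": [0.03, 0, 0], "yaw": -0.0588},
  {"claw": 48, "translation": [0.03, 0, 0], "yaw": -0.0588},
  {"claw": 48, "translation": [0.03, 0, 0], "yaw": -0.0588},
  {"claw": 48, "translation": [0.03, 0, 0], "yaw": -0.0588},
  {"claw": 48, "translation": [0.03, 0, 0], "yaw": -0.0588},
  {"claw": 48, "translation": [0.03, 0, 0], "yaw": -0.0588},
  {"claw": 48, "translation": [0.03, 0, 0], "yaw": -0.0588},
  {"claw": 48, "translation": [0.03, 0, 0], "yaw": -0.0588},
])

```text
t: 0.77
tcp_pos: [0.3757, -0.3999, 0.2245]
tool_rot: [[0.137, 0.991, -0.0], [0.991, -0.137, 0.001], [0.001, -0.0, -1.0]]
contact_force: [0.7, 0.3, 0.4]
finger_gap: 0.549
grasp_force: 0.0
```

Emit:
step_arm([
  {"claw": 48, "translation": [0.046, 0, 0], "yaw": 0},
  {"claw": 48, "translation": [0.046, 0, 0], "yaw": 0},
  {"claw": 48, "translation": [0.046, 0, 0], "yaw": 0},
  {"claw": 48, "translation": [0.046, 0, 0], "yaw": 0},
  {"claw": 48, "translation": [0.046, 0, 0], "yaw": 0},
  {"claw": 48, "translation": [0.046, 0, 0], "yaw": 0},
  {"claw": 48, "translation": [0.046, 0, 0], "yaw": 0},
  {"claw": 48, "translation": [0.046, 0, 0], "yaw": 0},
])

```text
t: 1.43
tcp_pos: [0.4168, -0.1079, 0.2248]
tool_rot: [[0.144, 0.99, -0.0], [0.99, -0.144, 0.0], [0.0, -0.0, -1.0]]
contact_force: [0.8, 0.4, 0.3]
finger_gap: 0.545
grasp_force: 0.0
```

```bash
cat > go.py <<'E'
from fit import *
import sys
def st():
    s=bot.sense();p=s["tcp_pos"];r=s["tool_rot"];j=R.T@(p[:2]-o)*1e3
    print("t",s["t"],"jig xy mm",j.round(1),"tip above deck",round((p[2]-bot.tips_ahead-.018)*1e3,1),"yawerr",np.degrees(np.arctan2(r[1,0],r[0,0])-np.arctan2(R[1,0],R[0,0])).round(2),"F",s["contact_force"].round(1),"gap mm",round(s["finger_gap"]*88,1),"j",s["joints"].round(2),"z",r[:,2].round(3))
    return p,r
if __name__=="__main__":
    p,r=st()
    if len(sys.argv)>1:
        a=[float(v)/1e3 for v in sys.argv[1:]]
        t=np.r_[R@a[:2]+o,.018+a[2]+bot.tips_ahead]
        print("shares",(r.T@(t-p)/.8).round(4))
E
python3 go.py -60 30.75 70
```

```text
t 1.4333 jig xy mm [-533.4   30.5] tip above deck 181.8 yawerr 0.04 F [0.8 0.4 0.3] gap mm 47.9 j [-0.41  0.11  1.85  0.    1.18 -0.27] z [-0.  0. -1.]
shares [5.917e-01 2.000e-04 1.399e-01]
```

Emit:
step_arm([
  {"claw": 48, "translation": [0.048, 0, 0], "yaw": 0},
  {"claw": 48, "translation": [0.048, 0, 0], "yaw": 0},
  {"claw": 48, "translation": [0.048, 0, 0], "yaw": 0},
  {"claw": 48, "translation": [0.048, 0, 0], "yaw": 0},
  {"claw": 48, "translation": [0.048, 0, 0], "yaw": 0},
  {"claw": 48, "translation": [0.048, 0, 0], "yaw": 0},
  {"claw": 48, "translation": [0.048, 0, 0], "yaw": 0},
  {"claw": 48, "translation": [0.048, 0, 0], "yaw": 0},
])

```text
t: 2.1
tcp_pos: [0.4608, 0.1963, 0.2248]
tool_rot: [[0.143, 0.99, -0.0], [0.99, -0.143, -0.0], [-0.0, -0.0, -1.0]]
contact_force: [0.3, -0.3, 0.1]
finger_gap: 0.545
grasp_force: 0.0
```

Emit:
step_arm([
  {"claw": 48, "translation": [0.046, 0, 0.02], "yaw": 0},
  {"claw": 48, "translation": [0.046, 0, 0.02], "yaw": 0},
  {"claw": 48, "translation": [0.046, 0, 0.02], "yaw": 0},
  {"claw": 48, "translation": [0.046, 0, 0.02], "yaw": 0},
  {"claw": 48, "translation": [0, 0, 0.03], "yaw": 0},
  {"claw": 48, "translation": [0, 0, 0.025], "yaw": 0},
  {"claw": 48, "translation": [0, 0, 0], "yaw": 0},
])

```text
t: 2.68
tcp_pos: [0.4791, 0.3392, 0.1126]
tool_rot: [[0.142, 0.99, -0.007], [0.99, -0.142, -0.004], [-0.005, -0.007, -1.0]]
contact_force: [0.2, -0.5, -0.5]
finger_gap: 0.546
grasp_force: 0.0
```

```bash
python3 go.py -60 30.75 28; python3 - <<'E'
from h import *
import pickle
a=[]
for n,(u,v,w,h) in dict(top=(272,172,133,100),side=(255,170,160,110)).items():
    f=bot.grab_frame(n);pickle.dump(f,open(n+"1.pkl","wb"))
    a.append(cv2.resize(f["pixels"][v:v+h,u:u+w],(480,360),interpolation=cv2.INTER_CUBIC)[:, :399])
cv2.imwrite("pics/b.png",cv2.convertScaleAbs(np.hstack(a),alpha=1.4))
E
```

```text
t 2.6833 jig xy mm [-82.   33.4] tip above deck 69.6 yawerr 0.15 F [ 0.2 -0.5 -0.5] gap mm 48.1 j [0.5  0.46 1.65 0.   1.03 0.64] z [-0.007 -0.004 -1.   ]
shares [0.0278 0.0038 0.0518]
```

View pics/b.png

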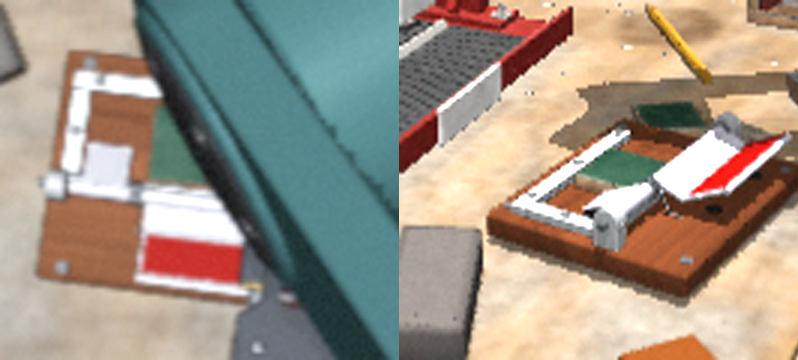

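The crop pair shows the jig undisturbed with the tile in the channel. The arm partly hides the loading end, and the fingers are still above the side crop. I'll line up over the start point and come down.

Emit:
step_arm([
  {"claw": 48, "translation": [0.014, 0.002, 0], "yaw": 0},
  {"claw": 48, "translation": [0.014, 0.002, 0.01], "yaw": 0},
  {"claw": 48, "translation": [0, 0, 0.02], "yaw": 0},
  {"claw": 48, "translation": [0, 0, 0.02], "yaw": 0},
  {"claw": 48, "translation": [0, 0, 0], "yaw": 0},
  {"claw": 48, "translation": [0, 0, 0], "yaw": 0},
])

```text
t: 3.28
tcp_pos: [0.489, 0.3623, 0.0771]
tool_rot: [[0.143, 0.99, -0.0], [0.99, -0.143, 0.0], [0.0, -0.0, -1.0]]
contact_force: [0.9, -0.1, 0.6]
finger_gap: 0.551
grasp_force: 0.0
```

```bash
python3 go.py -60 30.75 5; python3 - <<'E'
from h import *
f=bot.grab_frame("side");c=f["pixels"][130:270,250:440]
cv2.imwrite("pics/c.png",cv2.convertScaleAbs(cv2.resize(c,None,fx=4,fy=4,interpolation=cv2.INTER_CUBIC),alpha=1.4))
E
```

```text
t 3.2833 jig xy mm [-57.7  27. ] tip above deck 34.1 yawerr 0.06 F [ 0.9 -0.1  0.6] gap mm 48.5 j [0.52 0.53 1.64 0.   0.97 0.67] z [-0.  0. -1.]
shares [-0.0028 -0.0046  0.0364]
```

View pics/c.png

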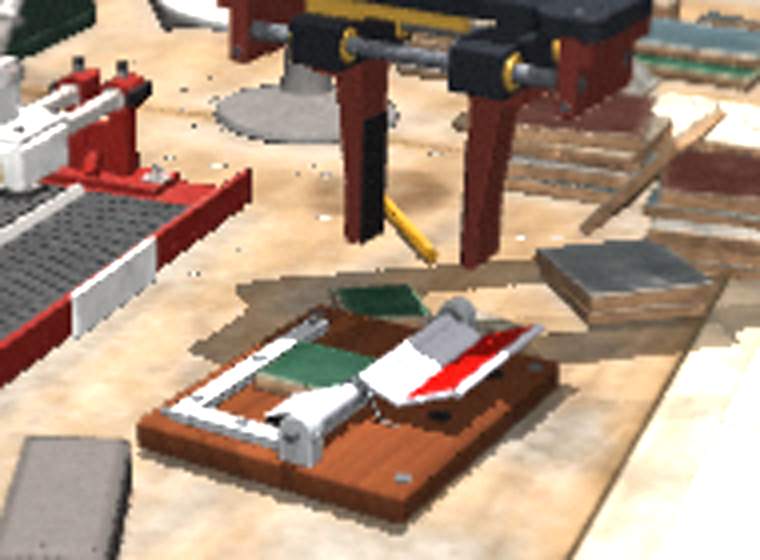

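The side view shows both fingertips, at crop (365,240) and (475,265), clear above the jig. They look higher than expected, so I'll check by projection.

```bash
cat > proj.py <<'E'
from fit import *
def proj(f,p):
    A=np.asarray(f["attitude"]);q=A.T@(np.asarray(p)-f["xyz"])
    r=cv2.projectPoints(q[None],np.zeros(3),np.zeros(3),K(f),np.array([f["k1"],0,0,0.]))[0][0,0]
    return r
def J(x,y,z): return np.r_[R@[x/1e3,y/1e3]+o,(z+18)/1e3]
if __name__=="__main__":
    f=bot.grab_frame("side");s=bot.sense();print(s["t"],s["tcp_pos"])
    for n,p in dict(tipTile=(-57.7,-3.8,34),tipPad=(-57.7,57.8,34),board1=(57,83,0),board2=(57,-47,0),board3=(-99,83,0),stopcorner=(40,-24,6)).items(): print(n,(proj(f,J(*p))-[250,130])*4)
    g=f["range_z"]
    for c in((365,225),(480,250)): print(dep(f,c[0]/4+250,c[1]/4+130))
E
python3 proj.py
```

```text
3.3833 [0.48971692 0.36247761 0.07813767]
tipTile [359.09846768 278.02625684]
tipPad [480.80607585 306.45537139]
board1 [407.16449868 493.42585998]
board2 [137.70586571 415.28469302]
board3 [565.23154761 356.94834369]
stopcorner [204.51250076 400.8042238 ]
[0.51431732 0.36636276 0.08148412]
[0.45836959 0.37349633 0.08112192]
```

Emit:
step_arm([
  {"claw": 48, "translation": [-0.002, -0.0046, 0], "yaw": 0},
  {"claw": 48, "translation": [0, 0, 0.01], "yaw": 0},
  {"claw": 48, "translation": [0, 0, 0.01], "yaw": 0},
  {"claw": 48, "translation": [0, 0, 0], "yaw": 0},
  {"claw": 48, "translation": [0, 0, 0], "yaw": 0},
])

```text
t: 3.8
tcp_pos: [0.4842, 0.3603, 0.0602]
tool_rot: [[0.143, 0.99, -0.001], [0.99, -0.143, -0.001], [-0.001, -0.001, -1.0]]
contact_force: [-0.6, 0.9, 0.0]
finger_gap: 0.547
grasp_force: 0.0
```

```bash
python3 go.py -60 30.75 5; python3 - <<'E'
from h import *
f=bot.grab_frame("side");c=f["pixels"][150:270,270:430]
cv2.imwrite("pics/d.png",cv2.convertScaleAbs(cv2.resize(c,None,fx=5,fy=5,interpolation=cv2.INTER_CUBIC),alpha=1.4))
E
```

```text
t 3.8 jig xy mm [-60.4  31.4] tip above deck 17.2 yawerr 0.06 F [-0.6  0.9  0. ] gap mm 48.1 j [0.53 0.55 1.66 0.   0.93 0.67] z [-0.001 -0.001 -1.   ]
shares [0.0005 0.0009 0.0153]
```

View pics/d.png

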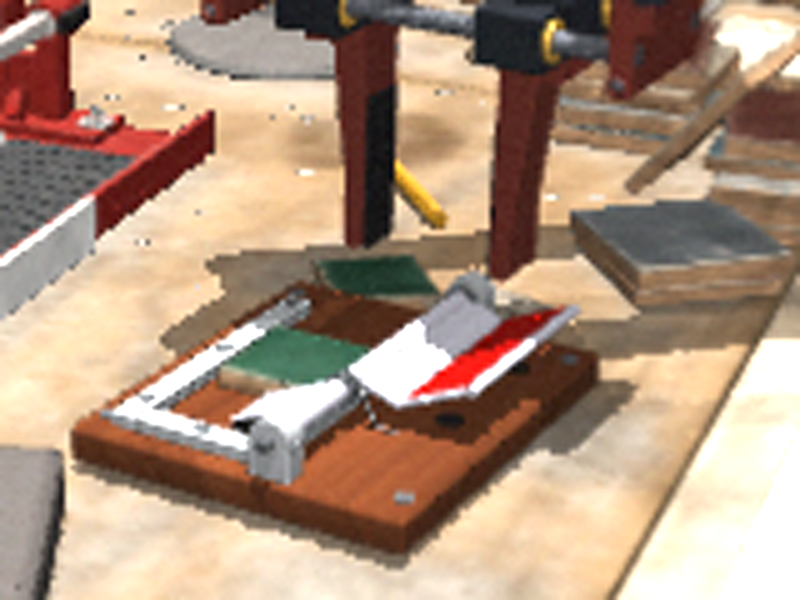

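The tips are at crop (370,245) and (505,275), still above the paddle and behind the tile, with no contact. I'll use side depth to find how the tips sit relative to the jig.

```bash
python3 - <<'E'
from proj import *
f=bot.grab_frame("side")
def q(n,c):
    p=dep(f,c[0]/5+270,c[1]/5+150);print(n,c,"jig",(R.T@(p[:2]-o)*1e3).round(1),"above deck",round(p[2]*1e3-18,1))
for n,c in [("tile",(290,350)),("deck",(350,480)),("deck",(500,420)),("stone",(30,520)),("tf",(360,215)),("tf",(355,235)),("pf",(510,240)),("pf",(505,265)),("red",(490,350)),("red",(540,315)),("bench",(520,560))]: q(n,c)
for z in (10,20,30,40): print(z,[((proj(f,J(-50,y,z))-[270,150])*5).round() for y in(0,61)])
E
```

```text
tile (290, 350) jig [-18.4  -5.1] above deck 7.6
deck (350, 480) jig [45.1 55. ] above deck 0.1
deck (500, 420) jig [-23.   76.2] above deck -0.7
stone (30, 520) jig [131.6 -10.2] above deck 5.6
tf (360, 215) jig [-48.8   5.1] above deck 51.5
tf (355, 235) jig [-48.5   3.5] above deck 43.6
pf (510, 240) jig [-50.4  63.6] above deck 54.1
pf (505, 265) jig [-46.3  64.1] above deck 46.2
red (490, 350) jig [-35.7  65.1] above deck 18.2
red (540, 315) jig [-68.7  68.8] above deck 20.2
bench (520, 560) jig [ 32.2 111.2] above deck -19.0
10 [array([346., 317.]), array([496., 354.])]
20 [array([347., 292.]), array([498., 329.])]
30 [array([347., 267.]), array([499., 303.])]
40 [array([348., 241.]), array([501., 276.])]
```

Emit:
step_arm([
  {"claw": 48, "translation": [0, 0, 0.008], "yaw": 0},
  {"claw": 48, "translation": [0, 0, 0.008], "yaw": 0},
  {"claw": 48, "translation": [0, 0, 0], "yaw": 0},
  {"claw": 48, "translation": [0, 0, 0], "yaw": 0},
])

```text
t: 4.23
tcp_pos: [0.4843, 0.3604, 0.0475]
tool_rot: [[0.143, 0.99, -0.001], [0.99, -0.143, -0.001], [-0.001, -0.001, -1.0]]
contact_force: [-0.0, 0.1, 0.5]
finger_gap: 0.542
grasp_force: 0.0
```

Emit:
step_arm([
  {"claw": 48, "translation": [0, 0, 0.005], "yaw": 0},
  {"claw": 48, "translation": [0, 0, 0.005], "yaw": 0},
  {"claw": 48, "translation": [0, 0, 0], "yaw": 0},
  {"claw": 48, "translation": [0, 0, 0], "yaw": 0},
])

```text
t: 4.57
tcp_pos: [0.4846, 0.3606, 0.0399]
tool_rot: [[0.143, 0.99, -0.001], [0.99, -0.143, -0.0], [-0.0, -0.001, -1.0]]
contact_force: [-0.2, 0.7, -0.7]
finger_gap: 0.545
grasp_force: 0.0
```

```bash
python3 go.py -60 30.75 5; python3 - <<'E'
from h import *
f=bot.grab_frame("side");c=f["pixels"][150:270,270:430]
cv2.imwrite("pics/e.png",cv2.convertScaleAbs(cv2.resize(c,None,fx=5,fy=5,interpolation=cv2.INTER_CUBIC),alpha=1.4))
E
```

```text
t 4.5667 jig xy mm [-60.1  31.1] tip above deck -3.1 yawerr 0.06 F [-0.2  0.7 -0.7] gap mm 48.0 j [0.53 0.58 1.67 0.   0.89 0.67] z [-0.001 -0.    -1.   ]
shares [ 0.0001  0.0004 -0.0101]
```

View pics/e.png

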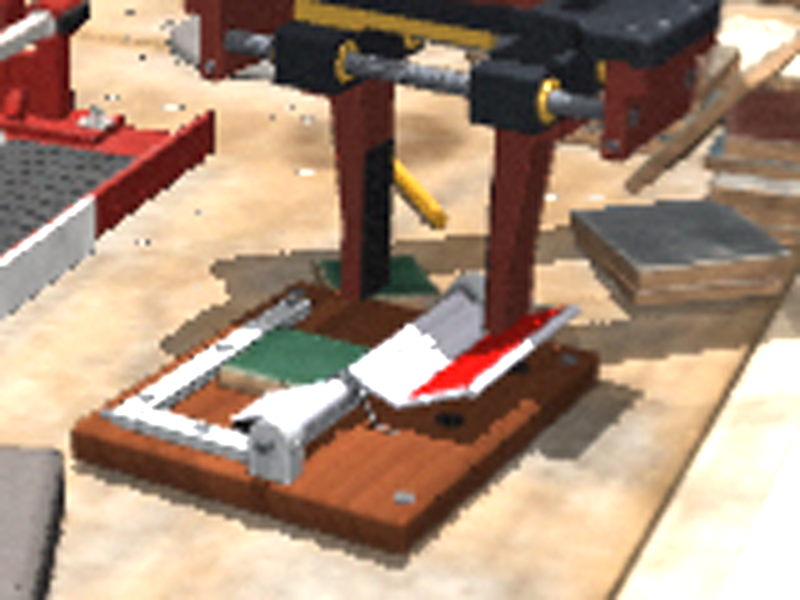

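The paddle finger is just over the red strip at about (505,335). The tile finger is behind the tile in the channel at (365,298). Now I'll press, watching the force.

Emit:
step_arm([
  {"claw": 48, "translation": [0, 0, 0.004], "yaw": 0},
  {"claw": 48, "translation": [0, 0, 0.004], "yaw": 0},
  {"claw": 48, "translation": [0, 0, 0], "yaw": 0},
  {"claw": 48, "translation": [0, 0, 0], "yaw": 0},
])

```text
t: 4.95
tcp_pos: [0.4852, 0.361, 0.034]
tool_rot: [[0.143, 0.99, 0.001], [0.99, -0.143, 0.001], [0.001, 0.001, -1.0]]
contact_force: [0.4, 1.0, 2.3]
finger_gap: 0.547
grasp_force: 1.3
```

Emit:
step_arm([
  {"claw": 48, "translation": [0, 0, 0.004], "yaw": 0},
  {"claw": 48, "translation": [0, 0, 0.002], "yaw": 0},
  {"claw": 48, "translation": [0, 0, 0], "yaw": 0},
  {"claw": 48, "translation": [0, 0, 0], "yaw": 0},
])

```text
t: 5.28
tcp_pos: [0.4857, 0.361, 0.0293]
tool_rot: [[0.143, 0.99, 0.001], [0.99, -0.143, 0.001], [0.001, 0.001, -1.0]]
contact_force: [1.3, 0.8, 5.9]
finger_gap: 0.547
grasp_force: 2.7
```

Emit:
step_arm([
  {"claw": 48, "translation": [0, 0, 0.002], "yaw": 0},
  {"claw": 48, "translation": [0, 0, 0], "yaw": 0},
  {"claw": 48, "translation": [0, 0, 0], "yaw": 0},
])

```text
t: 5.53
tcp_pos: [0.486, 0.361, 0.0279]
tool_rot: [[0.143, 0.99, 0.002], [0.99, -0.143, 0.001], [0.001, 0.002, -1.0]]
contact_force: [1.1, -0.9, 5.6]
finger_gap: 0.545
grasp_force: 3.1
```

Emit:
step_arm([
  {"claw": 48, "translation": [0, 0, 0.003], "yaw": 0},
  {"claw": 48, "translation": [0, 0, 0], "yaw": 0},
  {"claw": 48, "translation": [0, 0, 0], "yaw": 0},
])

```text
t: 5.78
tcp_pos: [0.4865, 0.361, 0.0258]
tool_rot: [[0.143, 0.99, 0.003], [0.99, -0.143, 0.001], [0.001, 0.003, -1.0]]
contact_force: [1.9, -1.5, 7.9]
finger_gap: 0.545
grasp_force: 4.0
```

Emit:
step_arm([
  {"claw": 48, "translation": [0, 0, 0.002], "yaw": 0},
  {"claw": 48, "translation": [0, 0, 0], "yaw": 0},
  {"claw": 48, "translation": [0, 0, 0], "yaw": 0},
])

```text
t: 6.03
tcp_pos: [0.4868, 0.361, 0.0249]
tool_rot: [[0.143, 0.99, 0.003], [0.99, -0.143, 0.001], [0.001, 0.003, -1.0]]
contact_force: [1.6, -2.4, 12.3]
finger_gap: 0.542
grasp_force: 6.1
```

```bash
python3 go.py; python3 - <<'E'
from h import *
f=bot.grab_frame("side");c=f["pixels"][150:270,270:430]
cv2.imwrite("pics/g.png",cv2.convertScaleAbs(cv2.resize(c,None,fx=5,fy=5,interpolation=cv2.INTER_CUBIC),alpha=1.4))
E
```

```text
t 6.0333 jig xy mm [-59.3  29. ] tip above deck -18.1 yawerr 0.08 F [ 1.6 -2.4 12.3] gap mm 47.7 j [ 0.52  0.6   1.68 -0.    0.86  0.67] z [ 0.003  0.001 -1.   ]
```

View pics/g.png

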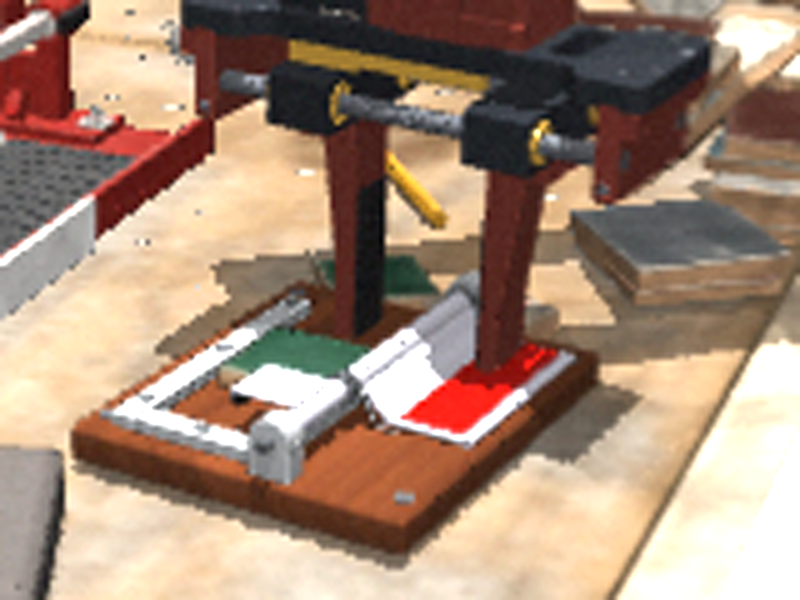

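The view shows the paddle level at (490,390), the jaw raised at (290,385), and the tile finger in the channel behind the tile at (360,330). The force jumped at the end stop. I'll add a little margin and push.

Emit:
step_arm([
  {"claw": 48, "translation": [0, 0, 0.001], "yaw": 0},
  {"claw": 48, "translation": [0.004, 0, 0], "yaw": 0},
  {"claw": 48, "translation": [0.004, 0, 0], "yaw": 0},
  {"claw": 48, "translation": [0.004, 0, 0], "yaw": 0},
  {"claw": 48, "translation": [0, 0, 0], "yaw": 0},
])

```text
t: 6.5
tcp_pos: [0.4867, 0.3671, 0.0244]
tool_rot: [[0.141, 0.99, 0.0], [0.99, -0.141, -0.005], [-0.005, 0.001, -1.0]]
contact_force: [1.8, -13.6, 23.7]
finger_gap: 0.548
grasp_force: 11.4
```

Emit:
step_arm([
  {"claw": 48, "translation": [0.004, 0, 0], "yaw": 0},
  {"claw": 48, "translation": [0.004, 0, 0], "yaw": 0},
  {"claw": 48, "translation": [0.004, 0, 0], "yaw": 0},
  {"claw": 48, "translation": [0, 0, 0], "yaw": 0},
  {"claw": 48, "translation": [0, 0, 0], "yaw": 0},
])

```text
t: 6.92
tcp_pos: [0.4875, 0.3759, 0.0243]
tool_rot: [[0.141, 0.99, -0.001], [0.99, -0.141, -0.006], [-0.006, 0.0, -1.0]]
contact_force: [-0.9, -15.8, 24.1]
finger_gap: 0.544
grasp_force: 12.1
```

```bash
python3 go.py
```

```text
t 6.9167 jig xy mm [-44.5  30.5] tip above deck -18.7 yawerr 0.21 F [ -0.9 -15.8  24.1] gap mm 47.9 j [ 0.55  0.61  1.65 -0.01  0.88  0.69] z [-0.001 -0.006 -1.   ]
```

Emit:
step_arm([
  {"claw": 48, "translation": [0, 0, -0.0008], "yaw": 0},
  {"claw": 48, "translation": [0, 0, 0], "yaw": 0},
  {"claw": 48, "translation": [0, 0, 0], "yaw": 0},
])

```text
t: 7.17
tcp_pos: [0.4875, 0.3764, 0.0246]
tool_rot: [[0.141, 0.99, -0.001], [0.99, -0.141, -0.005], [-0.005, 0.0, -1.0]]
contact_force: [0.1, -12.0, 20.5]
finger_gap: 0.549
grasp_force: 9.8
```

```bash
python3 go.py; python3 - <<'E'
from h import *
f=bot.grab_frame("side");c=f["pixels"][190:260,280:400]
cv2.imwrite("pics/i.png",cv2.convertScaleAbs(cv2.resize(c,None,fx=6,fy=6,interpolation=cv2.INTER_CUBIC),alpha=1.4))
E
```

```text
t 7.1667 jig xy mm [-44.   30.5] tip above deck -18.4 yawerr 0.17 F [  0.1 -12.   20.5] gap mm 48.3 j [ 0.55  0.61  1.65 -0.01  0.88  0.69] z [-0.001 -0.005 -1.   ]
```

View pics/i.png

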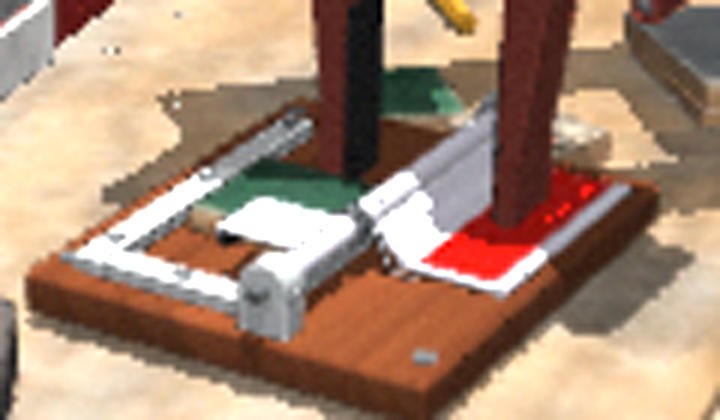

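The tile is moving in under the raised jaw, its leading edge at crop (205,215). The paddle is held level at (500,225). I'll ease the pressing force slightly and keep pushing.

Emit:
step_arm([
  {"claw": 48, "translation": [0.004, 0, -0.0005], "yaw": 0},
  {"claw": 48, "translation": [0.004, 0, 0], "yaw": 0},
  {"claw": 48, "translation": [0.004, 0, 0], "yaw": 0},
  {"claw": 48, "translation": [0.004, 0, 0], "yaw": 0},
  {"claw": 48, "translation": [0, 0, 0], "yaw": 0},
])

```text
t: 7.63
tcp_pos: [0.4889, 0.3893, 0.0246]
tool_rot: [[0.141, 0.99, -0.002], [0.99, -0.141, -0.005], [-0.005, -0.001, -1.0]]
contact_force: [-1.1, -11.6, 18.5]
finger_gap: 0.543
grasp_force: 9.0
```

Emit:
step_arm([
  {"claw": 48, "translation": [0.004, 0, 0], "yaw": 0},
  {"claw": 48, "translation": [0.004, 0, 0], "yaw": 0},
  {"claw": 48, "translation": [0.004, 0, 0], "yaw": 0},
  {"claw": 48, "translation": [0, 0, 0], "yaw": 0},
  {"claw": 48, "translation": [0, 0, 0], "yaw": 0},
])

```text
t: 8.05
tcp_pos: [0.4902, 0.3986, 0.0247]
tool_rot: [[0.141, 0.99, -0.002], [0.99, -0.141, -0.005], [-0.006, -0.001, -1.0]]
contact_force: [0.6, -11.5, 17.6]
finger_gap: 0.545
grasp_force: 9.0
```

```bash
python3 go.py
```

```text
t 8.05 jig xy mm [-21.6  31.1] tip above deck -18.3 yawerr 0.17 F [  0.6 -11.5  17.6] gap mm 48.0 j [ 0.58  0.63  1.61 -0.    0.91  0.72] z [-0.002 -0.005 -1.   ]
```

Emit:
step_arm([
  {"claw": 48, "translation": [0.003, 0, 0], "yaw": 0},
  {"claw": 48, "translation": [0.003, 0, 0], "yaw": 0},
  {"claw": 48, "translation": [0, 0, 0], "yaw": 0},
  {"claw": 48, "translation": [0, 0, 0], "yaw": 0},
])

```text
t: 8.38
tcp_pos: [0.4908, 0.4031, 0.0247]
tool_rot: [[0.141, 0.99, -0.002], [0.99, -0.141, -0.006], [-0.006, -0.001, -1.0]]
contact_force: [-1.5, -12.2, 19.1]
finger_gap: 0.548
grasp_force: 9.1
```

Emit:
step_arm([
  {"claw": 48, "translation": [0.0025, 0, 0], "yaw": 0},
  {"claw": 48, "translation": [0.0025, 0, 0], "yaw": 0},
  {"claw": 48, "translation": [0, 0, 0], "yaw": 0},
  {"claw": 48, "translation": [0, 0, 0], "yaw": 0},
])

```text
t: 8.72
tcp_pos: [0.4914, 0.4072, 0.0247]
tool_rot: [[0.142, 0.99, -0.002], [0.99, -0.142, -0.006], [-0.006, -0.001, -1.0]]
contact_force: [-0.5, -12.0, 18.5]
finger_gap: 0.545
grasp_force: 10.6
```

```bash
python3 go.py
```

```text
t 8.7167 jig xy mm [-13.   31.1] tip above deck -18.3 yawerr 0.15 F [ -0.5 -12.   18.5] gap mm 48.0 j [ 0.59  0.64  1.6  -0.    0.91  0.73] z [-0.002 -0.006 -1.   ]
```

Emit:
step_arm([
  {"claw": 48, "translation": [0.002, 0, 0], "yaw": 0},
  {"claw": 48, "translation": [0, 0, 0], "yaw": 0},
  {"claw": 48, "translation": [0, 0, 0], "yaw": 0},
])

```text
t: 8.97
tcp_pos: [0.4914, 0.4073, 0.0247]
tool_rot: [[0.141, 0.99, -0.003], [0.99, -0.142, -0.008], [-0.008, -0.001, -1.0]]
contact_force: [-0.9, -16.4, 21.2]
finger_gap: 0.55
grasp_force: 12.4
```

Emit:
step_arm([
  {"claw": 48, "translation": [0.002, 0, 0], "yaw": 0},
  {"claw": 48, "translation": [0, 0, 0], "yaw": 0},
  {"claw": 48, "translation": [0, 0, 0], "yaw": 0},
])

```text
t: 9.22
tcp_pos: [0.4914, 0.4073, 0.0247]
tool_rot: [[0.141, 0.99, -0.003], [0.99, -0.141, -0.01], [-0.011, -0.002, -1.0]]
contact_force: [-0.6, -21.4, 23.1]
finger_gap: 0.547
grasp_force: 13.8
```

The hand stalled at the expected place, with jig x about -13, while the force rose, so the tile is home. I'll back the pushing finger off with the paddle still held down, then lift.

Emit:
step_arm([
  {"claw": 48, "translation": [-0.004, 0, 0.0008], "yaw": 0},
  {"claw": 48, "translation": [-0.004, 0, 0], "yaw": 0},
  {"claw": 48, "translation": [-0.004, 0, 0], "yaw": 0},
  {"claw": 48, "translation": [0, 0, 0], "yaw": 0},
  {"claw": 48, "translation": [0, 0, 0], "yaw": 0},
])

```text
t: 9.63
tcp_pos: [0.4917, 0.406, 0.0249]
tool_rot: [[0.144, 0.99, 0.002], [0.99, -0.144, 0.004], [0.004, 0.001, -1.0]]
contact_force: [-2.8, 2.8, 13.2]
finger_gap: 0.549
grasp_force: 7.2
```

```bash
python3 go.py; python3 - <<'E'
from proj import *
f=bot.grab_frame("side");b=f["pixels"].astype(int)
m=(b[...,1]>b[...,2]+12)&(b[...,1]>b[...,0]+5)
v,u=np.nonzero(m[190:245,285:350]);pts=[]
for a,c in zip(u+285,v+190):
    p=onz(f,a,c,.027);pts.append(R.T@(p[:2]-o)*1e3)
pts=np.array(pts);k=(abs(pts[:,1])<26)&(pts[:,0]>-60);print("green on tile plane x",np.percentile(pts[k,0],[1,50,99]).round(1),"y",np.percentile(pts[k,1],[1,99]).round(1),k.sum())
E
```

```text
t 9.6333 jig xy mm [-14.1  30.6] tip above deck -18.1 yawerr -0.0 F [-2.8  2.8 13.2] gap mm 48.3 j [0.58 0.63 1.6  0.   0.9  0.72] z [ 0.002  0.004 -1.   ]
green on tile plane x [ 6.  31.6 42.8] y [-18.9  13.3] 117
```

Green on the tile plane reaches jig x of about 40 to 42, which is the stop. I'll back off a little more and then lift.

Emit:
step_arm([
  {"claw": 48, "translation": [-0.003, 0, 0], "yaw": 0},
  {"claw": 48, "translation": [-0.003, 0, 0], "yaw": 0},
  {"claw": 48, "translation": [0, 0, 0], "yaw": 0},
  {"claw": 48, "translation": [0, 0, -0.004], "yaw": 0},
  {"claw": 48, "translation": [0, 0, -0.004], "yaw": 0},
  {"claw": 48, "translation": [0, 0, -0.004], "yaw": 0},
  {"claw": 48, "translation": [0, 0, -0.005], "yaw": 0},
  {"claw": 48, "translation": [0, 0, -0.01], "yaw": 0},
])

```text
t: 10.35
tcp_pos: [0.4892, 0.3984, 0.0437]
tool_rot: [[0.143, 0.99, -0.003], [0.99, -0.143, -0.002], [-0.002, -0.002, -1.0]]
contact_force: [0.0, -0.2, 0.3]
finger_gap: 0.552
grasp_force: 0.0
```

Emit:
step_arm([
  {"claw": 48, "translation": [0, 0, -0.03], "yaw": 0},
  {"claw": 48, "translation": [0, 0, -0.04], "yaw": 0},
  {"claw": 48, "translation": [0, 0, -0.04], "yaw": 0},
  {"claw": 48, "translation": [-0.04, 0, -0.04], "yaw": 0},
  {"claw": 48, "translation": [-0.04, 0, 0], "yaw": 0},
  {"claw": 48, "translation": [-0.04, 0, 0], "yaw": 0},
  {"claw": 48, "translation": [-0.04, 0, 0], "yaw": 0},
  {"claw": 48, "translation": [-0.04, 0, 0], "yaw": 0},
])

```text
t: 11.02
tcp_pos: [0.4671, 0.2421, 0.1624]
tool_rot: [[0.143, 0.99, -0.0], [0.99, -0.143, -0.0], [-0.0, -0.0, -1.0]]
contact_force: [-0.4, 0.3, -0.3]
finger_gap: 0.547
grasp_force: 0.0
```

Emit:
step_arm([
  {"claw": 48, "translation": [-0.04, 0, 0], "yaw": 0},
  {"claw": 48, "translation": [-0.04, 0, 0], "yaw": 0},
  {"claw": 48, "translation": [-0.04, 0, 0], "yaw": 0},
  {"claw": 48, "translation": [0, 0, 0], "yaw": 0},
  {"claw": 48, "translation": [0, 0, 0], "yaw": 0},
  {"claw": 48, "translation": [0, 0, 0], "yaw": 0},
])

```text
t: 11.52
tcp_pos: [0.4544, 0.1489, 0.1623]
tool_rot: [[0.144, 0.99, 0.0], [0.99, -0.144, 0.001], [0.001, 0.0, -1.0]]
contact_force: [-0.2, 0.4, 1.3]
finger_gap: 0.545
grasp_force: 0.0
```

```bash
python3 go.py; python3 - <<'E'
from h import *
a=[]
for n,(u,v,w,h) in dict(top=(272,172,133,100),side=(270,180,133,100)).items():
    f=bot.grab_frame(n)
    a.append(cv2.resize(f["pixels"][v:v+h,u:u+w],(399,300),interpolation=cv2.INTER_CUBIC))
cv2.imwrite("pics/z.png",cv2.convertScaleAbs(np.hstack(a),alpha=1.3))
E
```

```text
t 11.5167 jig xy mm [-273.9   30.4] tip above deck 119.3 yawerr 0.0 F [-0.2  0.4  1.3] gap mm 48.0 j [0.17 0.26 1.84 0.   1.04 0.32] z [ 0.     0.001 -1.   ]
```

View pics/z.png

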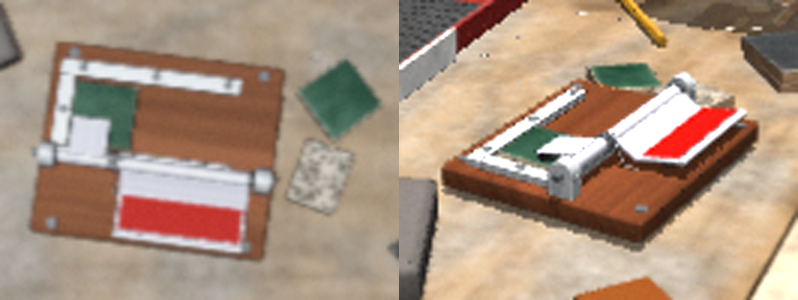

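The last view shows the tile against the stop at (105,115) in the top crop. The jaw is clamped on it, the paddle has partly risen, the neighbouring tiles haven't moved and the hand is clear. I'll hand in.

```bash
python3 -c "
from rig import bot
print(bot.hand_in())"
```

```text
the job is handed in; nothing more can be done
None
```

The green tile is pushed home against the end stop and clamped by the jaw, the hand is clear, and the job was handed in at about 11.6 s; the hand-in gave no verdict.

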